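Change the soap cartridges and zero the use counter

ROBOT

A 6-joint arm with a two-finger parallel gripper is mounted at the origin on the work surface. World frame = base frame: x ahead of the robot, y to its left, z up, the work surface at z = 0. Lengths are in m, angles in rad, forces in N, time in s.
With the tool pointing down it reaches from about 0.275 to 0.725 m from the base axis. Payload 15.9 kg.
Tool frame: the origin (TCP) lies at the very end of the fingers, on their centre line; the grasp point (between the pads) lies 19 mm behind it (ctrl.pinch_z is the distance from the TCP to the grasp point, in m); z points along the fingers, y is the direction in which the jaws open and shut (so a half turn about z gives the same grasp; the last joint's range is limited). The gripper opens to 85 mm and grips with 20 to 120 N. Pads are 22 mm wide; open, the fingers measure 114 mm over their backs; the gripper's body (76 mm by 85 mm) begins 54 mm behind the grasp point. The pads swing forward as they close: fully open they stand 13 mm farther back than shut.
Start: joints at [1.142, 0.213, -0.034, 1.323, 0, 1.571], TCP at [0.208, 0.455, 0.231] pointing down, gripper open.
Joint ranges: [-2.98, 2.98], [-0.74, 1.72], [-1.14, 1.35], [-2.1, 2.04], [-1.57, 1.44], [-3.14, 3.14]. Speed limits (rad/s): [1.89, 1.89, 2.39, 2.57, 3.14, 3.14].

INTERFACE

Orientations are given as a rotation vector (axis times angle).
In Python, from cell import status, eyes, ctrl, trace gives the robot as it stands.
- The arm moves only by the tool servo_tool, never from a script. Its argument "rows" is a list of rows, each a list of 5 numbers: the closure, from 0 (fully open) to 1 (shut), then the shift along the tool's x, y, z in m, then the turn about the tool's z in degrees. In form: [[fingers, x, y, z, twist], ...]. A call has 1 to 12 rows; each row is the pose to reach, as a shift and turn from the pose commanded when the call began, along the tool's axes at that moment; what a row does not reach only later rows make up. A row lasts 1/8 s, in which the tool goes at most 62.5 mm and 10.7 degrees, less where a joint would pass 70% of its speed; a pose out of reach is approached as far as the arm can. A call with a gripper value outside its range is refused whole. The fingers move at their own pace and stop on an object; "grip_force" is the grip in N (left out, the last holds). Time passes only in rows, so rows that repeat a pose let the fingers close. It gives the time, the measured TCP pose, the force and the opening at its end, in the units of the state.
- status.get_obs(): the state, without advancing time (a new reading comes with each control period).
- eyes.snapshot(name): name is "side" or "top" or "wrist"; returns a dict with "pixels" (400x640x3 uint8, red, green, blue), "depth" (400x640 float32, m along the optical axis (not along the pixel's ray), 0 where there is no reading), "mtx" (3x3 intrinsics, pixels), "dist_coeffs" ([k1, k2, p1, p2, k3] as OpenCV has them; the pictures are not rectified), "origin" and "attitude" of the camera in the world. Camera axes: x right, y down, z forward; pixel columns grow to the right and rows downward; lengths in m; the calibration is good to about 2 mm. A picture is of the moment at which its call begins.
- ctrl.close_job(): hands the job in, once; it reports no verdict.
Trained networks look in the newest picture that a camera, given by its name, has taken for a name from the list of things; names that differ only in an ending like _2 or _b are one class to them, and where a whole thing is asked for, a point or a joint stands for the part that bears it (a point fixed in the world has none). Each returns a list of dicts, best first, with "p" (0 to 1); they miss things now and then, are a little off and sometimes report something else, mostly with a low value. They report only what shows in the picture. A call takes as long as a camera call. They do not tell look-alikes from the thing itself.
- trace(label, camera): "pixels" (400x640 bool, what is visible of it) and "position" ([column, row] in pixels, amid what is visible of it).
The state is a dict: "clock": time; "qpos": joint angles; "joint_velocities": joint speeds; "tau": joint torques, N m; "tcp_pos": TCP position; "orientation": TCP orientation; "ft_force": force on the tool from outside, world axes, zero at the start; "wrist_torque": the same for the moment, N m; "opening": finger opening in m.
Only numpy, scipy, OpenCV 4.12 (cv2) and the standard library are available. Lean on these libraries where they do the work, as an engineer would, in place of code of your own. Each camera call takes 0.05 s, during which the arm holds its last target.

TASK

The soap dispenser's refill station is due for service: before touching anything else turn its rotary switch fully off, then move the empty clear cartridges from the magazine to lie flat in the bamboo tray, lay every full cartridge flat in a bay of the magazine with its nozzle out over the low lip, and turn the counter's reset knob all the way back to its zero stop. Only when all of that is done turn the switch fully on again; handle no cartridge and no counter while the switch is on, and leave the coaster, opener, wedge and umbrella alone.

Things in the scene. Friction and masses are not known exactly. Their poses are not given: they have to be found in the camera images.
- full_a: Full soap cartridge (may be absent), opaque white body, 0.25 kg, lying on the worktop, rib up: body 120 (x) x 60 (y) x 38 mm high; central upright grip rib on top, 70 (x) x 14 (y) mm, from 38 to 70 mm up; grey nozzle, 18 mm diameter, stands out 18 mm from the +x end, axis 20 mm up. Origin: centre of underside, x to the nozzle, z up.
- full_b: Full soap cartridge (may be absent), opaque white body, 0.25 kg, lying on the worktop, rib up: body 120 (x) x 60 (y) x 38 mm high; central upright grip rib on top, 70 (x) x 14 (y) mm, from 38 to 70 mm up; grey nozzle, 18 mm diameter, stands out 18 mm from the +x end, axis 20 mm up. Origin: centre of underside, x to the nozzle, z up.
- full_c: Full soap cartridge (may be absent), opaque white body, 0.25 kg, lying on the worktop, rib up: body 120 (x) x 60 (y) x 38 mm high; central upright grip rib on top, 70 (x) x 14 (y) mm, from 38 to 70 mm up; grey nozzle, 18 mm diameter, stands out 18 mm from the +x end, axis 20 mm up. Origin: centre of underside, x to the nozzle, z up.
- empty_a: Empty soap cartridge (may be absent), clear plastic body with white rib, 0.06 kg, lying in a bay of the magazine at the start, rib up: body 120 (x) x 60 (y) x 38 mm high; central upright grip rib on top, 70 (x) x 14 (y) mm, from 38 to 70 mm up; grey nozzle, 18 mm diameter, stands out 18 mm from the +x end, axis 20 mm up. Origin: centre of underside, x to the nozzle, z up.
- empty_b: Empty soap cartridge (may be absent), clear plastic body with white rib, 0.06 kg, lying in a bay of the magazine at the start, rib up: body 120 (x) x 60 (y) x 38 mm high; central upright grip rib on top, 70 (x) x 14 (y) mm, from 38 to 70 mm up; grey nozzle, 18 mm diameter, stands out 18 mm from the +x end, axis 20 mm up. Origin: centre of underside, x to the nozzle, z up.
- full_a_nozzle (a point): Tip of the nozzle of full_a: 78 mm along x from its origin, 20 mm up.
- full_b_nozzle (a point): Tip of the nozzle of full_b: 78 mm along x from its origin, 20 mm up.
- full_c_nozzle (a point): Tip of the nozzle of full_c: 78 mm along x from its origin, 20 mm up.
- empty_a_nozzle (a point): Tip of the nozzle of empty_a: 78 mm along x from its origin, 20 mm up.
- empty_b_nozzle (a point): Tip of the nozzle of empty_b: 78 mm along x from its origin, 20 mm up.
- magazine: Fixed steel magazine, 3 bays side by side along y. Origin: centre of underside, x away from the robot. Floor top at z = 6 mm. Bays 130 mm long (x -65 to 65) and 70 wide, centres at y = -74, 0, 74; 4 mm walls beside them, tops at z = 24. Front wall (-x) top at z = 34; far lip (+x) only z = 14: a cartridge lies flat only with its nozzle (+x) over the low lip. One per bay.
- tray: Fixed bamboo tray, outside 160 (x) x 170 (y) mm, rim 6 mm thick and 18 mm high, floor top at z = 6 mm. Origin: centre of the underside. Two cartridges fit side by side, lying along the tray's x, at y = -40 and +40 mm, rib up.
- switch_box: Fixed grey housing 96 x 96 x 50 mm of the rotary switch, the one with a cable gland on its +x side and the long black bar handle. Origin: centre of the underside.
- switch (a joint): Angle of the switch's handle: 0 = off stop, 1.571 = on stop; grows clockwise seen from above, a quarter turn between the stops. Starts on. It stays where it is left (friction about 0.08 N m).
- switch_grip (a point): On the switch's vertical axis, 83 mm above the worktop, in the black bar handle (92 long x 18 thick, from 61 to 95 mm above the worktop). Turns with the handle; the bar lies along this point's y: along the housing's y when off, its x when on. A white mark on one end of the bar points to the housing's +y when off, +x when on.
- counter_box: Fixed grey housing 96 x 96 x 50 mm of the use counter, with a scale of tick marks and the round steel knob. Origin: centre of the underside.
- counter (a joint): Angle of the counter's reset knob: 0 = hard zero stop, 2.9 = far stop; grows clockwise seen from above, so turning it counter-clockwise goes back to zero. Starts between 1.6 and 2.75. It stays where it is left (friction about 0.05 N m).
- counter_grip (a point): On the knob's vertical axis, 83 mm above the worktop, in its bar grip (62 long x 14 thick, from 61 to 95 mm above the worktop, over a disc of 64 mm diameter). Turns with the knob; the bar lies along this point's x. A black pointer on the disc's +x edge meets the long tick on the housing's +x side at zero.
- coaster: Grey stone coaster, disc 90 mm diameter, 9 mm thick, on the worktop; not part of the job.
- opener: Flat stainless steel bottle opener, 126 mm long, 40 mm wide, 5 mm thick; not part of the job.
- wedge: Black plastic door wedge, 120 x 40 x 36 mm; not part of the job.
- umbrella: Compact folded umbrella with black handle, 200 mm long, 40 mm thick; not part of the job.
Not all that is in view belongs to the job. Leave any purple look-alike of the empty_b alone. What is shaped like the empty_a but green or pink is not meant.

How it is judged:
By the outcome, as a careful person would: the job done as asked, in the order asked, and still so for the second after the job is handed in, with the robot touching nothing.
Of full_a, full_b, full_c only 2 to 3 are there at a start; the rules pass over those that are not, and their reading is None.
Of empty_a, empty_b only 1 to 2 are there at a start; the rules pass over those that are not, and their reading is None.
At some moment in a run one of full_a, full_b, full_c may be knocked a few centimetres aside while the robot is not near it.
Once in a run the grip may slacken for a moment while it holds something.
It also fails if it takes over 208 s, if anything falls off the work surface, if the arm or the gripper's body presses on something with over 40 N, if the wrist force passes 120 N, or if a joint passes its speed limit or range.

## Working session

There is one attempt and no reset: what is moved stays moved. The work goes in short steps, Python scripts to look and compute and a tool call to move; the robot and the scene stay as the last step left them, time stands still between calls to the robot, and variables do not carry over. Pictures are saved under pics/ and viewed, and the job is handed in when it is done.

Besides the shell and the picture viewer there is one more tool, called as name(argument=value, ...) on one line, values as JSON. servo_tool: Moves the arm, as the interface text tells. Its arguments: {"type":"object","properties":{"rows":{"type":"array","items":{"type":"array","items":{"type":"number"}}},"grip_force":{"type":"number"}},"required":["rows"]}

```bash
ls; mkdir -p pics; python3 - <<'E'
from cell import status, eyes, ctrl, trace
import cv2,pickle
print(status.get_obs(), ctrl.pinch_z)
for n in ["top","side","wrist"]:
    s=eyes.snapshot(n); cv2.imwrite(f"pics/{n}0.png",s["pixels"][:,:,::-1]); pickle.dump(s,open(f"{n}.pkl","wb"))
    print(n,s["mtx"].tolist(),s["dist_coeffs"],s["origin"],s["attitude"])
E
```

```text
pics
{'clock': 0.0, 'qpos': array([ 1.14201615e+00,  2.13389184e-01, -3.50540775e-02,  1.32349823e+00,
        8.89528589e-07,  1.57080285e+00]), 'joint_velocities': array([ 0.00076598,  0.00143482,  0.0004986 ,  0.00083971,  0.00025421,
       -0.001428  ]), 'tau': array([-1.50169282e-03, -6.86162567e+01,  4.87119234e+01,  1.73177489e-02,
        2.90854987e-04, -2.70914154e-05]), 'tcp_pos': array([0.20773979, 0.45442888, 0.23080165]), 'orientation': array([-6.68336501e-01, -3.06942852e+00,  1.75720293e-03]), 'ft_force': array([-0.89702028,  0.48665303, -0.06099743]), 'wrist_torque': array([0.0324733 , 0.0099663 , 0.02100406]), 'opening': 0.08511685793435574} 0.0187
top [[415.8752184176809, 0.0, 318.85441393266643], [0.0, 415.8752184176809, 198.16525736355857], [0.0, 0.0, 1.0]] [-0.07492673  0.          0.          0.          0.        ] [0.3828852  0.07592021 1.18784026] [-2.15158657  2.15177209 -0.10836643]
side [[495.94283138835016, 0.0, 317.50775566777037], [0.0, 495.94283138835016, 199.77560790355864], [0.0, 0.0, 1.0]] [-0.15441475  0.          0.          0.          0.        ] [-0.25087395 -0.67033501  1.39318274] [-2.30812219  0.94953481 -0.33622966]
wrist [[348.9552549387837, 0.0, 315.61876348205385], [0.0, 348.9552549387837, 195.96961360335104], [0.0, 0.0, 1.0]] [0.0152588 0.        0.        0.        0.       ] [0.1478605  0.48293808 0.37296474] [2.44842322 1.57294715 0.20987179]
```

View pics/top0.png

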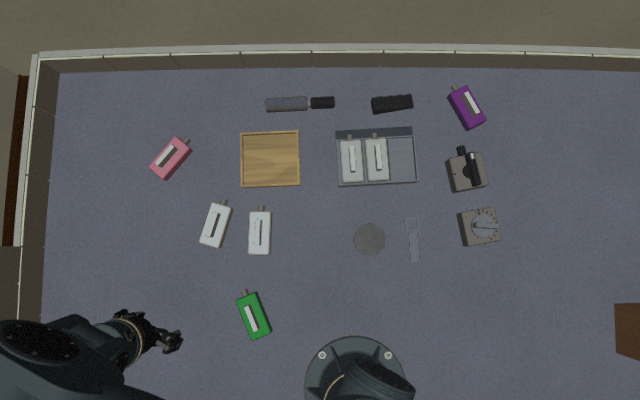

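View pics/side0.png

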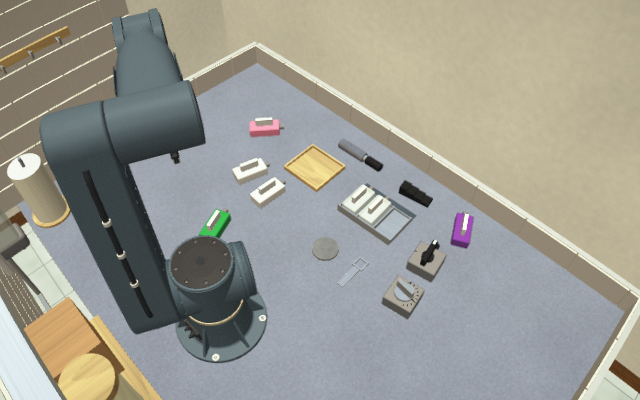

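View pics/wrist0.png

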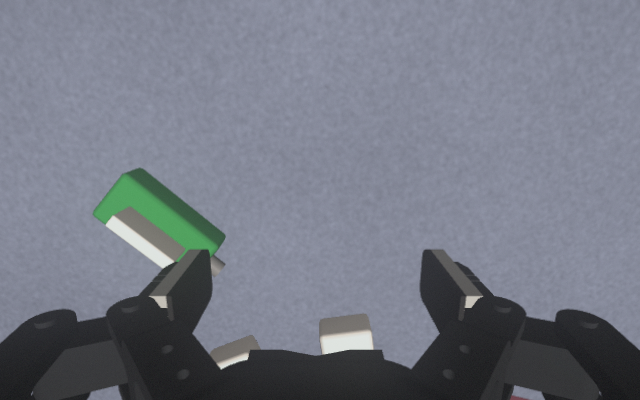

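```bash
cat > h.py <<'E'
from cell import status, eyes, ctrl, trace
import cv2,pickle,numpy as np
from scipy.spatial.transform import Rotation as R
def snap(n,save=None):
    s=eyes.snapshot(n)
    if save: cv2.imwrite(f"pics/{save}.png",s["pixels"][:,:,::-1])
    return s
def cloud(s):
    H,W=s["depth"].shape
    u,v=np.meshgrid(np.arange(W),np.arange(H))
    p=np.stack([u,v],-1).reshape(-1,1,2).astype(np.float64)
    n=cv2.undistortPoints(p,s["mtx"],s["dist_coeffs"]).reshape(H,W,2)
    d=s["depth"]; c=np.dstack([n[...,0]*d,n[...,1]*d,d])
    return c@R.from_rotvec(s["attitude"]).as_matrix().T+s["origin"]
def proj(s,P):
    Rm=R.from_rotvec(s["attitude"]).as_matrix()
    Rc=Rm.T; t=-Rc@s["origin"]
    return cv2.projectPoints(np.atleast_2d(P).astype(float),cv2.Rodrigues(Rc)[0],t,s["mtx"],s["dist_coeffs"])[0].reshape(-1,2)
def rect(P):
    (c,(w,h),a)=cv2.minAreaRect((P[:,:2]*1000).astype(np.float32))
    if w<h: w,h=h,w; a+=90
    return np.round(c,1),round(w,1),round(h,1),round((a+90)%180-90,1)
def go(x,y,z,yaw=None):
    """shift in current tool axes and twist(deg) to world TCP target; yaw=world angle (deg) of tool x mod 180"""
    o=status.get_obs(); M=R.from_rotvec(o["orientation"]).as_matrix()
    d=M.T@(np.array([x,y,z])-o["tcp_pos"])
    cy=np.degrees(np.arctan2(M[1,0],M[0,0]))
    tw=0
    if yaw is not None: tw=-((yaw-cy+90)%180-90)
    print("shift",np.round(d,4),"twist",round(tw,1),"| yaw",round(cy,1),"q6",round(o["qpos"][5],3),"tcp",np.round(o["tcp_pos"],4))
E
python3 - <<'E'
from h import *
s=pickle.load(open("top.pkl","rb")); C=cloud(s)
import sys
eyes.snapshot("top"); 
for n in ["full_a","empty_a","magazine","tray","switch_box","switch","counter_box","counter","coaster"]:
    for r in trace(n,"top"):
        m=r["pixels"]; P=C[m]; P=P[(P[:,2]>-.02)&(s["depth"][m]>0)]
        print(n,round(r["p"],2),np.round(r["position"]),m.sum(), np.round(np.median(P,0),3) if len(P) else None, "zmax",np.round(np.percentile(P[:,2],[5,95]),3), rect(P))
i=cv2.resize(s["pixels"][80:260,190:510,::-1],None,fx=2.5,fy=2.5,interpolation=cv2.INTER_CUBIC); cv2.imwrite("pics/z.png",i)
E
```

```text
full_a 0.95 [260. 231.] 977 [0.426 0.258 0.039] zmax [0.021 0.071] (array([431.7, 265.7]), 135.8, 64.2, -2.2)
full_a 0.82 [218. 221.] 1057 [0.447 0.38  0.038] zmax [0.014 0.071] (array([454.1, 390.7]), 139.0, 73.5, -16.8)
empty_a 0.98 [374. 158.] 1047 [ 0.628 -0.061  0.045] zmax [0.018 0.078] (array([638.7, -66.1]), 138.8, 70.7, 3.6)
empty_a 0.92 [468. 109.] 1050 [ 0.781 -0.324  0.039] zmax [0.012 0.072] (array([ 801.5, -334.8]), 145.0, 81.3, 27.3)
empty_a 0.79 [252. 312.] 1126 [0.202 0.273 0.039] zmax [0.015 0.071] (array([200.7, 284.3]), 144.9, 72.9, 23.1)
empty_a 0.73 [350. 159.] 1003 [0.624 0.009 0.045] zmax [0.027 0.077] (array([632.5,   4.8]), 143.1, 64.5, 3.3)
empty_a 0.56 [170. 158.] 1066 [0.637 0.519 0.038] zmax [0.011 0.07 ] (array([650.7, 530.9]), 141.2, 82.2, -38.8)
magazine 0.71 [390. 150.] 2739 [ 0.656 -0.116  0.007] zmax [0.001 0.033] (array([646.8, -69. ]), 238.8, 174.8, -87.6)
magazine 0.39 [476. 227.] 1315 [ 0.439 -0.336  0.053] zmax [0.025 0.096] (array([ 441.2, -348.1]), 96.7, 94.2, -79.8)
tray 0.58 [272. 158.] 3209 [0.638 0.24  0.007] zmax [0.003 0.02 ] (array([638.2, 240. ]), 168.1, 161.3, -87.5)
tray 0.47 [477. 226.] 1421 [ 0.439 -0.337  0.052] zmax [0.005 0.096] (array([ 443.8, -359.3]), 120.6, 104.6, -80.7)
switch_box 0.26 [483. 225.] 461 [ 0.441 -0.345  0.064] zmax [0.059 0.098] (array([ 443.2, -347.7]), 61.9, 60.4, -50.5)
switch 0.77 [471. 172.] 390 [ 0.594 -0.316  0.092] zmax [0.059 0.1  ] (array([ 593. , -315.5]), 91.4, 28.9, 8.6)
counter_box 0.61 [479. 227.] 1401 [ 0.438 -0.338  0.052] zmax [0.009 0.096] (array([ 441.4, -359.7]), 119.9, 101.1, -79.8)
counter 0.74 [483. 228.] 449 [ 0.441 -0.347  0.064] zmax [0.06  0.098] (array([ 442.1, -348.6]), 61.9, 61.0, -50.5)
coaster 0.67 [371. 239.] 767 [ 0.407 -0.044  0.01 ] zmax [0.006 0.014] (array([404.8, -43.1]), 87.3, 84.4, 89.4)
coaster 0.66 [215. 223.] 1014 [0.448 0.38  0.038] zmax [0.021 0.071] (array([454.9, 384.2]), 135.2, 62.3, -16.0)
```

View pics/z.png

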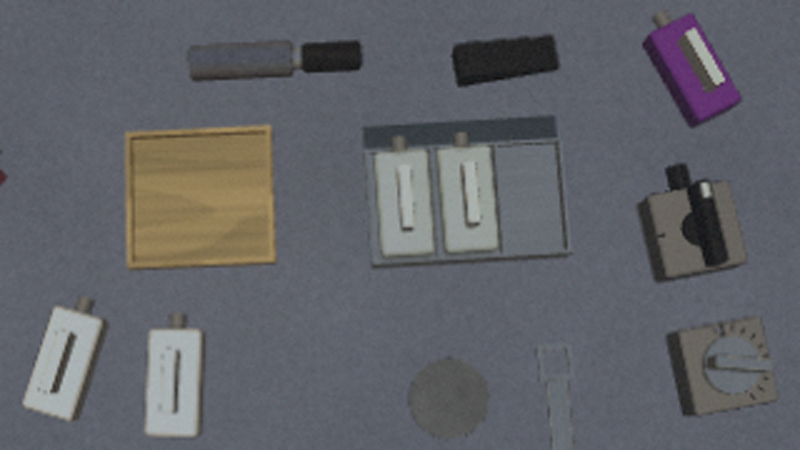

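```bash
cat >> h.py <<'E'
def top_slice(C,s,uv,rad,z0,z1):
    H,W=s["depth"].shape
    u,v=np.meshgrid(np.arange(W),np.arange(H))
    m=(np.hypot(u-uv[0],v-uv[1])<rad)&(C[...,2]>z0)&(C[...,2]<z1)&(s["depth"]>0)
    return C[m]
E
python3 - <<'E'
from h import *
s=pickle.load(open("top.pkl","rb")); C=cloud(s)
def f(n,uv,rad,z0,z1):
    P=top_slice(C,s,uv,rad,z0,z1); print(n,len(P),rect(P),np.round(np.median(P,0),4),np.round(P.mean(0),4))
f("fullL body",(216,224),28,.033,.043)
f("fullL rib",(216,224),28,.064,.08)
f("fullR body",(260,231),26,.033,.043)
f("fullR rib",(260,231),26,.064,.08)
f("E1 body",(351,158),26,.039,.05)
f("E1 rib",(351,158),20,.068,.09)
f("E2 body",(376,158),22,.039,.05)
f("E2 rib",(376,158),17,.068,.09)
f("switch bar",(471,168),22,.085,.11)
f("switch box",(468,172),30,.045,.055)
f("counter bar",(484,226),22,.085,.11)
f("counter box",(478,227),32,.045,.055)
f("counter disc",(484,226),32,.056,.07)
f("tray",(270,158),48,.012,.03)
f("trayfl",(270,158),48,.004,.010)
# magazine column profiles
for u in (395,404,350):
    for v in range(122,192,2): print(u,v,np.round(C[v,u]*1000),end=" ")
    print()
for v in (170,):
    for u in range(330,425,2): print(u,v,np.round(C[v,u]*1000),end=" ")
E
```

```text
fullL body 685 (array([445.9, 387.1]), 118.0, 61.8, -16.1) [0.4449 0.3823 0.0382] [0.4451 0.3853 0.0381]
fullL rib 142 (array([446.1, 388.1]), 67.4, 16.0, -19.0) [0.446  0.387  0.0703] [0.4459 0.387  0.07  ]
fullR body 700 (array([429.2, 262.8]), 127.7, 57.6, -1.7) [0.4231 0.2572 0.0382] [0.4235 0.2613 0.0382]
fullR rib 127 (array([423.4, 263. ]), 67.4, 13.2, -0.4) [0.4247 0.2626 0.0706] [0.4242 0.2629 0.0704]
E1 body 1010 (array([630.9, -10.9]), 128.1, 95.5, 4.0) [ 0.6271 -0.0075  0.0445] [ 0.627  -0.0076  0.0445]
E1 rib 137 (array([624.8,   6.4]), 68.7, 14.2, 3.3) [0.6255 0.0062 0.0763] [0.6247 0.0066 0.0761]
E2 body 852 (array([632.5, -49.1]), 122.5, 91.9, 2.7) [ 0.6292 -0.053   0.0446] [ 0.6298 -0.0542  0.0446]
E2 rib 140 (array([630. , -65.2]), 69.7, 14.9, 5.1) [ 0.6285 -0.0648  0.0767] [ 0.6292 -0.0649  0.0767]
switch bar 253 (array([ 593.7, -321.3]), 91.4, 19.0, 11.0) [ 0.5945 -0.3196  0.0954] [ 0.5941 -0.3195  0.095 ]
switch box 744 (array([ 593.9, -319.7]), 97.4, 97.1, 11.5) [ 0.5887 -0.3044  0.0511] [ 0.5905 -0.3148  0.051 ]
counter bar 132 (array([ 442.4, -348.5]), 60.7, 1
[... 3880 characters left out ...]
 170 [598. -57.  44.] 376 170 [597. -62.  51.] 378 170 [595. -66.  60.] 380 170 [596. -72.  58.] 382 170 [599. -80.  42.] 384 170 [599. -85.  42.] 386 170 [598. -90.  48.] 388 170 [598. -96.  46.] 390 170 [ 602. -104.   27.] 392 170 [ 604. -113.   11.] 394 170 [ 605. -119.    7.] 396 170 [ 605. -125.    8.] 398 170 [ 605. -130.   10.] 400 170 [ 605. -136.    9.] 402 170 [ 606. -143.    4.] 404 170 [ 606. -148.    5.] 406 170 [ 606. -154.    4.] 408 170 [ 605. -159.    8.] 410 170 [ 606. -166.    5.] 412 170 [ 605. -171.   10.] 414 170 [ 605. -176.   10.] 416 170 [ 602. -179.   23.] 418 170 [ 606. -190.    2.] 420 170 [ 605. -195.    6.] 422 170 [ 607. -202.   -2.] 424 170 [ 606. -207.    1.]
```

```bash
python3 - <<'E'
from h import *
go(.594,-.320,.16,11.2)
E
```

```text
shift [-0.6733 -0.544   0.0713] twist -35.8 | yaw 155.4 q6 1.571 tcp [0.2079 0.4547 0.2313]
```

servo_tool(rows=[[0.3,-0.673,-0.544,0.0,-36],[0.3,-0.673,-0.544,0.0,-36],[0.3,-0.673,-0.544,0.0,-36],[0.3,-0.673,-0.544,0.0,-36],[0.3,-0.673,-0.544,0.0,-36],[0.3,-0.673,-0.544,0.0,-36],[0.3,-0.673,-0.544,0.0,-36],[0.3,-0.673,-0.544,0.071,-36],[0.3,-0.673,-0.544,0.071,-36],[0.3,-0.673,-0.544,0.071,-36],[0.3,-0.673,-0.544,0.071,-36],[0.3,-0.673,-0.544,0.071,-36]])

```text
clock: 2.15
tcp_pos: [0.5328, -0.1979, 0.1821]
orientation: [-0.312, 3.126, -0.0]
ft_force: [1.4, 0.5, 0.3]
opening: 0.0599
```

servo_tool(rows=[[0.3,0,0,0,0]])

```text
clock: 2.28
tcp_pos: [0.5326, -0.1989, 0.1804]
orientation: [0.307, -3.125, -0.001]
ft_force: [-0.2, 0.9, -1.3]
opening: 0.0599
```

```bash
python3 - <<'E'
from h import *
go(.594,-.320,.066,11.2)
print(status.get_obs()["opening"])
snap("wrist","w1"); s=snap("side","s1")
E
```

```text
shift [-0.0369 -0.1308  0.1143] twist 0.0 | yaw -168.8 q6 -0.553 tcp [ 0.5326 -0.1989  0.1804]
0.059891257802342286
```

View pics/w1.png

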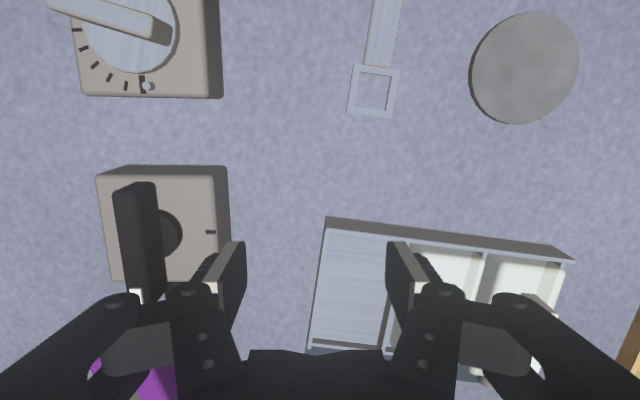

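View pics/s1.png

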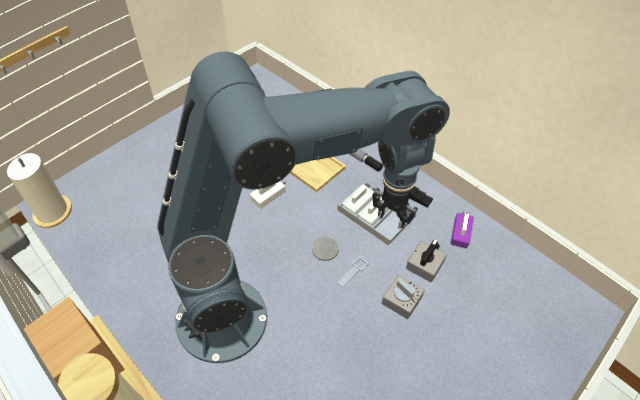

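servo_tool(rows=[[0.3,-0.037,-0.131,0,0],[0.3,-0.037,-0.131,0,0],[0.3,-0.037,-0.131,0.0,0],[0.3,-0.037,-0.131,0.06,0],[0.3,-0.037,-0.131,0.09,0],[0.3,-0.037,-0.131,0.114,0],[0.3,-0.037,-0.131,0.114,0],[0.3,-0.037,-0.131,0.114,0]])

```text
clock: 3.38
tcp_pos: [0.5951, -0.3162, 0.0701]
orientation: [-0.314, 3.124, -0.001]
ft_force: [0.6, -0.4, 0.3]
opening: 0.0597
```

```bash
python3 - <<'E'
from h import *
go(.594,-.320,.066,11.2)
E
```

```text
shift [ 0.0018 -0.0035  0.0041] twist 0.3 | yaw -168.5 q6 -0.689 tcp [ 0.5951 -0.3162  0.0701]
```

servo_tool(rows=[[0.3,0,0,0,0],[1,0,0,0,0],[1,0,0,0,0],[1,0,0,0,0],[1,0,0,0,0],[1,0,0,0,0]], grip_force=50)

```text
clock: 4.12
tcp_pos: [0.5951, -0.3192, 0.0692]
orientation: [-0.31, 3.125, -0.007]
ft_force: [2.6, -15.3, 0.1]
opening: 0.017
```

servo_tool(rows=[[1,0,0,0,-10],[1,0,0,0,-20],[1,0,0,0,-30],[1,0,0,0,-40],[1,0,0,0,-50],[1,0,0,0,-60],[1,0,0,0,-70],[1,0,0,0,-80],[1,0,0,0,-88],[1,0,0,0,-93],[1,0,0,0,-93],[1,0,0,0,-93]])

```text
clock: 5.62
tcp_pos: [0.5951, -0.3191, 0.0693]
orientation: [2.479, -1.927, 0.006]
ft_force: [2.2, -12.9, 1.7]
opening: 0.0171
```

```bash
python3 - <<'E'
from h import *
go(.594,-.320,.066,11.2)
print(status.get_obs()["wrist_torque"],status.get_obs()["ft_force"])
E
```

```text
shift [0.0006 0.0013 0.0033] twist -86.9 | yaw -75.7 q6 -2.311 tcp [ 0.5951 -0.3191  0.0693]
[-2.39069255 -0.28971877 -1.3335322 ] [  2.23985385 -12.89626546   1.69832649]
```

servo_tool(rows=[[0.3,0,0,0,0],[0.3,0,0,0,0],[0.3,0,0,0,0],[0.3,0,0,-0.06,0],[0.3,0,0,-0.12,0],[0.3,0.0,0.08,-0.15,0],[0.3,0.0,0.12,-0.15,0],[0.3,0.0,0.12,-0.15,0]])

```text
clock: 6.62
tcp_pos: [0.4752, -0.3475, 0.2198]
orientation: [2.48, -1.928, 0.001]
ft_force: [0.6, 0.1, -0.5]
opening: 0.06
```

```bash
python3 - <<'E'
from h import *
s=snap("top","t2"); C=cloud(s)
P=top_slice(C,s,(471,168),22,.085,.11); print(len(P)); print(rect(P))
cv2.imwrite("pics/w2.png",snap("wrist")["pixels"][:,:,::-1])
go(.594,-.320,.066,11.2)
pickle.dump(s,open("t2.pkl","wb"))
E
```

```text
241
(array([ 594.1, -320.4]), 92.3, 18.8, -78.2)
shift [ 0.0028 -0.1189  0.1529] twist -86.8 | yaw -75.6 q6 -2.45 tcp [ 0.478  -0.3468  0.2188]
```

View pics/w2.png

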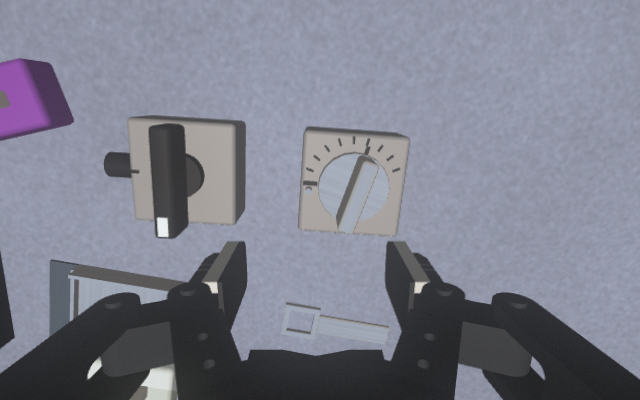

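View pics/t2.png

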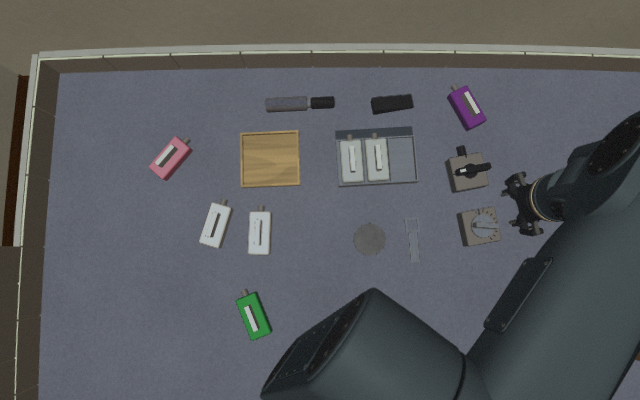

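```bash
python3 - <<'E'
from h import *
s=pickle.load(open("t2.pkl","rb")); C=cloud(s)
i=cv2.resize(s["pixels"][115:200,325:430,::-1],None,fx=7,fy=7,interpolation=cv2.INTER_CUBIC); cv2.imwrite("pics/mag.png",i)
i=cv2.resize(s["pixels"][120:200,230:310,::-1],None,fx=7,fy=7,interpolation=cv2.INTER_CUBIC); cv2.imwrite("pics/tray.png",i)
E
```

```text
(no output)
```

View pics/mag.png

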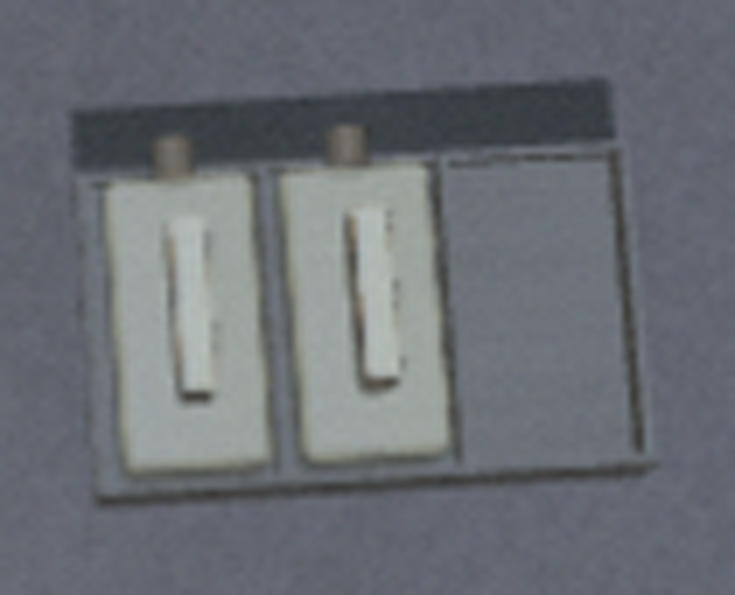

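View pics/tray.png

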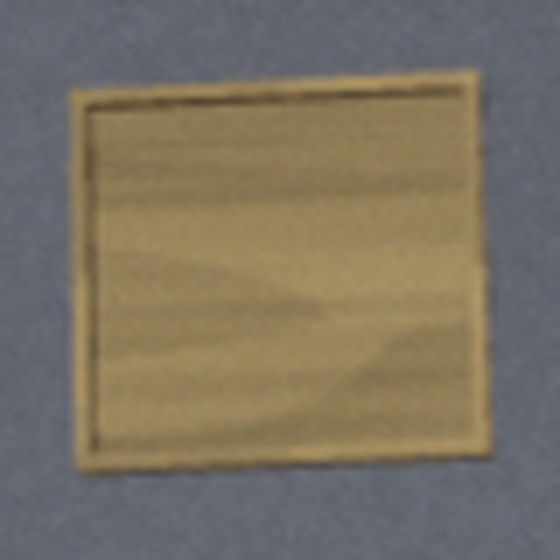

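```bash
python3 - <<'E'
from h import *
from scipy.optimize import least_squares
s=pickle.load(open("t2.pkl","rb")); 
def fit(pts,obj,off,x0):
    uv=(np.array(pts)+.5)/7-.5+np.array(off)
    def f(p):
        M=R.from_euler("z",p[2]).as_matrix()
        return (proj(s,np.array(obj,float)@M.T+[p[0],p[1],0])-uv).ravel()
    r=least_squares(f,x0); print(np.round(r.x[:2]*1000,1),round(np.degrees(r.x[2]),2)); print(np.round(r.fun.reshape(-1,2),2).tolist())
fit([(97,490),(658,464),(77,167),(615,141)],[(-.069,.113,.034),(-.069,-.113,.034),(.069,.113,.014),(.069,-.113,.014)],(325,115),[.63,-.066,.05])
fit([(72,90),(478,70),(492,453),(80,470)],[(.08,.085,.018),(.08,-.085,.018),(-.08,-.085,.018),(-.08,.085,.018)],(230,120),[.63,.24,.05])
C=cloud(s)
def f(n,uv,rad,z0,z1):
    P=top_slice(C,s,uv,rad,z0,z1); print(n,len(P),rect(P),np.round(P.mean(0),4))
f("E1 rib",(351,158),20,.068,.09)
f("E2 rib",(376,158),17,.068,.09)
f("fullL rib",(216,224),28,.064,.08)
f("fullR rib",(260,231),26,.064,.08)
go(.629,-.065,.2,4)
E
```

```text
[633.2 -66.5] 2.89
[[-0.28, 0.08], [-0.12, -0.3], [-0.26, 0.2], [0.67, 0.02]]
[639.1 239.3] 2.46
[[-0.06, 0.05], [0.18, 0.05], [0.16, -0.17], [-0.28, 0.07]]
E1 rib 138 (array([624.9,   6.3]), 70.0, 14.1, 3.3) [0.6238 0.0065 0.0767]
E2 rib 141 (array([629.8, -65.3]), 69.9, 14.2, 4.5) [ 0.629  -0.0649  0.0768]
fullL rib 136 (array([446.1, 387.9]), 67.5, 15.0, -17.5) [0.4459 0.3874 0.0702]
fullR rib 127 (array([423.3, 262.7]), 67.2, 13.3, 0.0) [0.4242 0.2629 0.0702]
shift [-0.2355 -0.2162  0.0188] twist -79.6 | yaw -75.6 q6 -2.45 tcp [ 0.478  -0.3468  0.2188]
```

servo_tool(rows=[[0.35,-0.235,-0.216,0.02,100],[0.35,-0.235,-0.216,0.02,100],[0.35,-0.235,-0.216,0.02,100],[0.35,-0.235,-0.216,0.02,100],[0.35,-0.235,-0.216,0.02,100],[0.35,-0.235,-0.216,0.02,100],[0.35,-0.235,-0.216,0.02,100],[0.35,-0.235,-0.216,0.06,100],[0.35,-0.235,-0.216,0.06,100],[0.35,-0.235,-0.216,0.06,100],[0.35,-0.235,-0.216,0.06,100],[0.35,-0.235,-0.216,0.06,100]])

```text
clock: 8.22
tcp_pos: [0.6292, -0.0648, 0.158]
orientation: [0.127, -3.139, -0.0]
ft_force: [0.9, -0.2, 0.7]
opening: 0.0555
```

```bash
python3 - <<'E'
from h import *
go(.6295,-.065,.049,4)
E
```

```text
shift [-0.0004 -0.0003  0.109 ] twist 0.6 | yaw -175.4 q6 -0.183 tcp [ 0.6292 -0.0648  0.158 ]
```

servo_tool(rows=[[0.35,0,0,0.055,0],[0.35,0,0,0.095,0],[0.35,0,0,0.109,0],[0.35,0,0,0.109,0],[0.35,0,0,0.109,0],[1,0,0,0.109,0],[1,0,0,0.109,0],[1,0,0,0.109,0],[1,0,0,0.109,0],[1,0,0,0.109,0]], grip_force=50)

```text
clock: 9.48
tcp_pos: [0.629, -0.0652, 0.0496]
orientation: [-0.122, 3.139, 0.0]
ft_force: [-1.1, 1.8, 6.4]
opening: 0.013
```

servo_tool(rows=[[1,0,0,-0.02,0],[1,0,0,-0.04,0],[1,0,0,-0.06,0],[1,0,0,-0.06,0],[1,0,0,-0.06,0]])

```text
clock: 10.1
tcp_pos: [0.6284, -0.0653, 0.1084]
orientation: [0.121, -3.138, -0.0]
ft_force: [-0.4, -0.1, -0.9]
opening: 0.0128
```

```bash
python3 - <<'E'
from h import *
o=status.get_obs(); print(o["tcp_pos"],o["opening"])
s=snap("side","s3"); cv2.imwrite("pics/s3.png",cv2.resize(s["pixels"][130:310,240:480,::-1],None,fx=3,fy=3))
t=snap("top","t3")
snap("wrist","w3")
E
```

```text
[ 0.62844813 -0.06526693  0.10840593] 0.012794811299131651
```

View pics/s3.png

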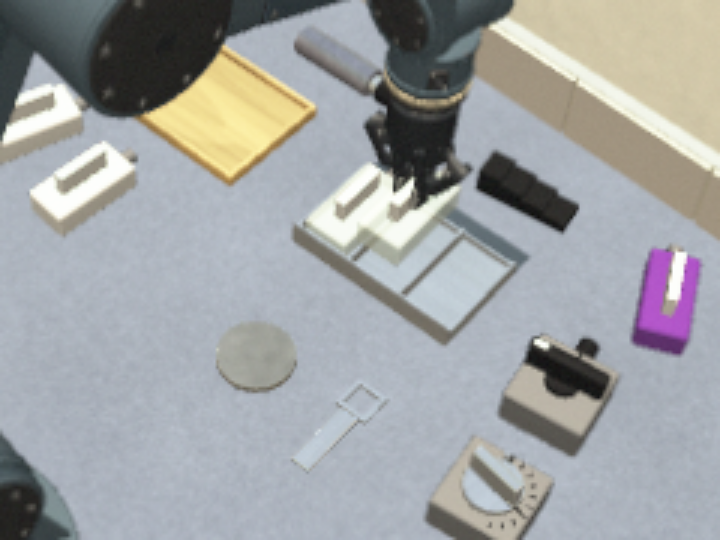

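View pics/w3.png

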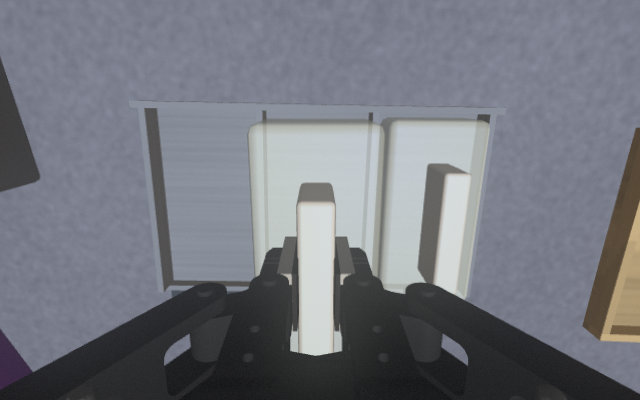

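```bash
python3 - <<'E'
from h import *
go(.6284,.2789,.140,2.5)
E
```

```text
shift [-0.0266  0.3431 -0.0316] twist 1.9 | yaw -175.6 q6 -0.181 tcp [ 0.6283 -0.0652  0.1084]
```

servo_tool(rows=[[1,0,0,-0.032,0],[1,0,0.02,-0.035,0],[1,-0.005,0.06,-0.035,0.5],[1,-0.009,0.11,-0.035,1],[1,-0.013,0.16,-0.035,1],[1,-0.017,0.21,-0.035,1],[1,-0.021,0.26,-0.035,2],[1,-0.024,0.31,-0.035,2],[1,-0.0266,0.335,-0.035,2],[1,-0.0266,0.343,-0.035,2],[1,-0.0266,0.343,-0.035,2],[1,-0.0266,0.343,-0.035,2]])

```text
clock: 11.75
tcp_pos: [0.6289, 0.2777, 0.1443]
orientation: [0.065, -3.141, 0.0]
ft_force: [-0.2, 0.1, -1.4]
opening: 0.0131
```

```bash
python3 - <<'E'
from h import *
go(.6284,.2789,.052,2.5)
o=status.get_obs(); print(o["ft_force"],o["opening"])
snap("wrist","w4"); s=snap("top","t4")
cv2.imwrite("pics/t4.png",cv2.resize(s["pixels"][110:270,200:440,::-1],None,fx=3,fy=3))
E
```

```text
shift [0.0004 0.0012 0.0923] twist -0.1 | yaw -177.6 q6 0.374 tcp [0.6289 0.2777 0.1443]
[-0.16666441  0.06753886 -1.3699705 ] 0.013077184562286933
```

View pics/w4.png

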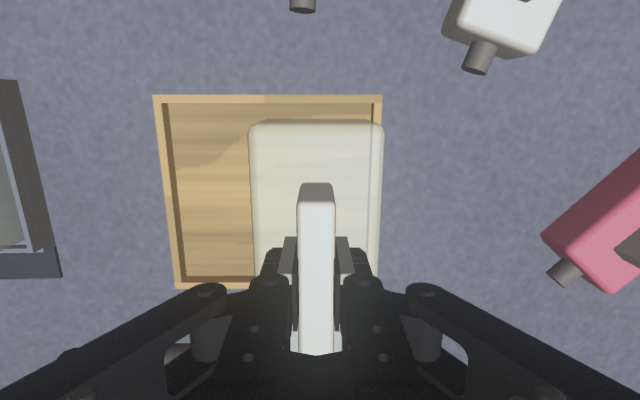

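View pics/t4.png

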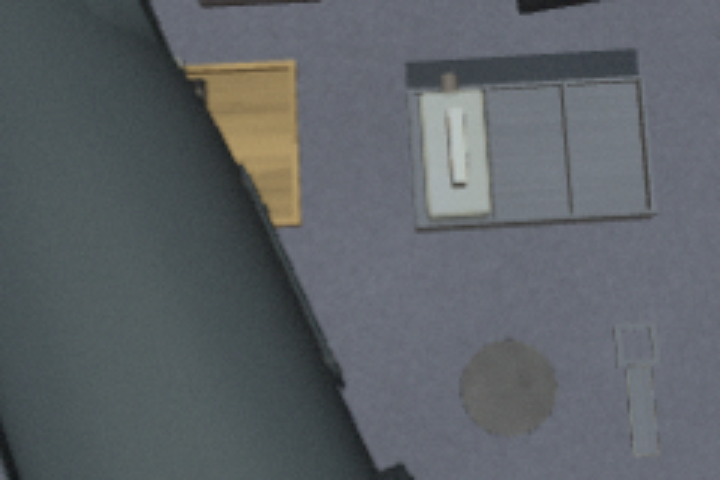

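servo_tool(rows=[[1,0,0.001,0.04,0],[1,0,0.001,0.065,0],[1,0,0.001,0.08,0],[1,0,0.001,0.09,0],[1,0,0.001,0.093,0],[1,0,0.001,0.093,0],[1,0,0.001,0.093,0],[0.4,0,0.001,0.093,0],[0.4,0,0.001,0.093,0],[0.4,0,0.001,0.093,0],[0.4,0,0.001,0.04,0],[0.4,0,0.001,-0.02,0]])

```text
clock: 13.35
tcp_pos: [0.6281, 0.2794, 0.165]
orientation: [0.067, -3.139, 0.001]
ft_force: [1.1, -0.2, 0.9]
opening: 0.0511
```

```bash
python3 - <<'E'
from h import *
snap("wrist","w5")
go(.6245,.0065,.140,3.3)
E
```

```text
shift [ 0.0179 -0.2736  0.0336] twist -0.9 | yaw -177.6 q6 0.376 tcp [0.6305 0.2805 0.1746]
```

View pics/w5.png

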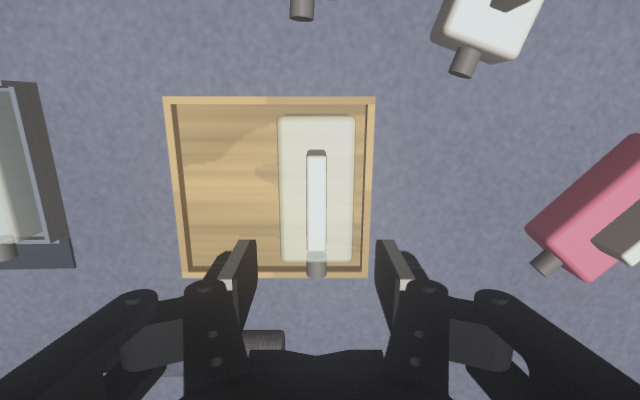

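servo_tool(rows=[[0.4,0.016,-0.272,0.01,-1],[0.4,0.016,-0.272,0.01,-1],[0.4,0.016,-0.272,0.01,-1],[0.4,0.016,-0.272,0.01,-1],[0.4,0.016,-0.272,0.01,-1],[0.4,0.016,-0.272,0.02,-1],[0.4,0.016,-0.272,0.02,-1],[0.4,0.016,-0.272,0.02,-1]])

```text
clock: 14.4
tcp_pos: [0.6244, 0.0088, 0.1443]
orientation: [0.097, -3.14, -0.0]
ft_force: [-0.8, 0.1, 0.4]
opening: 0.0514
```

```bash
python3 - <<'E'
from h import *
go(.6245,.0065,.049,3.3)
s=snap("top","t6");C=cloud(s)
def f(n,uv,rad,z0,z1):
    P=top_slice(C,s,uv,rad,z0,z1); print(n,len(P),rect(P),np.round(P.mean(0),4))
f("tray E rib",(258,158),28,.068,.09)
f("fullL rib",(216,224),28,.064,.08)
f("fullR rib",(260,231),26,.064,.08)
cv2.imwrite("pics/t6.png",cv2.resize(s["pixels"][110:270,200:440,::-1],None,fx=3,fy=3))
E
```

```text
shift [-0.     -0.0023  0.0953] twist 0.2 | yaw -176.5 q6 -0.048 tcp [0.6244 0.0088 0.1443]
tray E rib 138 (array([630.1, 275.9]), 69.1, 14.5, 1.4) [0.6305 0.276  0.0755]
fullL rib 139 (array([462.3, 406. ]), 66.9, 15.4, -17.6) [0.4622 0.406  0.0699]
fullR rib 127 (array([423.4, 263. ]), 67.4, 12.8, -0.8) [0.4241 0.2629 0.0701]
```

View pics/t6.png

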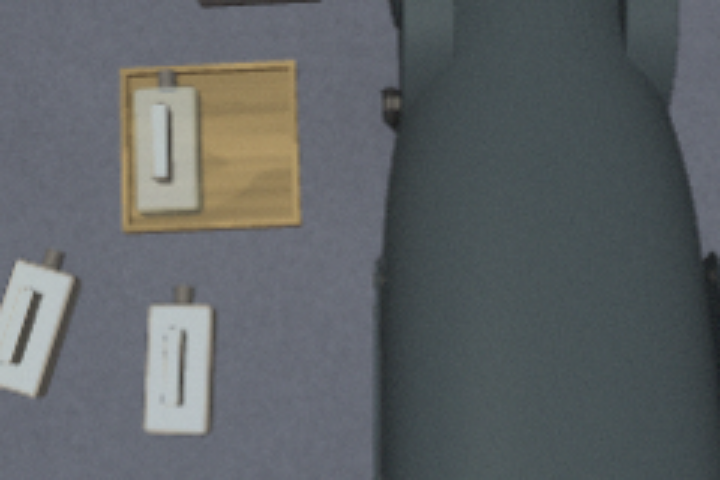

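servo_tool(rows=[[0.4,0,-0.002,0.05,0],[0.4,0,-0.002,0.085,0],[0.4,0,-0.002,0.095,0],[0.4,0,-0.002,0.095,0],[0.4,0,-0.002,0.095,0],[1,0,-0.002,0.095,0],[1,0,-0.002,0.095,0],[1,0,-0.002,0.095,0],[1,0,-0.002,0.095,0],[1,0,-0.002,0.06,0],[1,0,-0.002,0.03,0],[1,0,-0.002,0.015,0]])

```text
clock: 15.95
tcp_pos: [0.6251, 0.0053, 0.1309]
orientation: [-0.094, 3.138, -0.0]
ft_force: [0.6, -0.6, -0.6]
opening: 0.0134
```

servo_tool(rows=[[1,0,0,-0.01,0],[1,0,0,-0.01,0]])

```text
clock: 16.2
tcp_pos: [0.6246, 0.0053, 0.1392]
orientation: [-0.094, 3.14, -0.0]
ft_force: [-0.8, -0.3, -0.3]
opening: 0.0134
```

```bash
python3 - <<'E'
from h import *
go(.6318,.1985,.140,2.5)
snap("wrist","w7")
E
```

```text
shift [-0.0188  0.1924 -0.0008] twist 0.9 | yaw -176.6 q6 -0.051 tcp [0.6246 0.0053 0.1392]
```

View pics/w7.png

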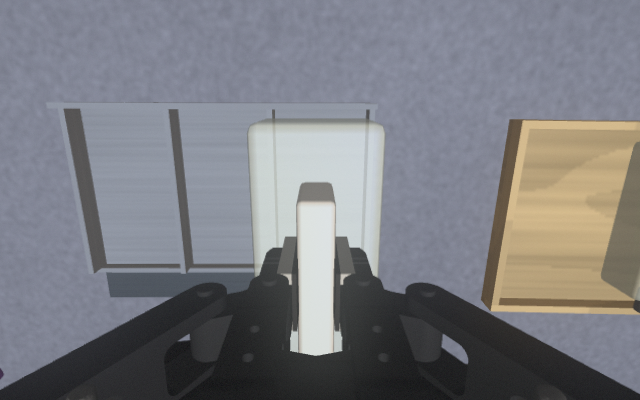

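servo_tool(rows=[[1,-0.003,0.03,0,0],[1,-0.008,0.08,0,0.5],[1,-0.013,0.13,0,1],[1,-0.018,0.175,0,1],[1,-0.019,0.19,0,1],[1,-0.019,0.192,0,1],[1,-0.019,0.192,0,1],[1,-0.019,0.192,0,1]])

```text
clock: 17.25
tcp_pos: [0.6321, 0.1968, 0.1394]
orientation: [0.064, -3.141, 0.0]
ft_force: [-0.8, -0.3, -0.7]
opening: 0.0132
```

```bash
python3 - <<'E'
from h import *
go(.6318,.1985,.050,2.5)
print(status.get_obs()["opening"])
E
```

```text
shift [0.0002 0.0017 0.0894] twist -0.2 | yaw -177.7 q6 0.261 tcp [0.6321 0.1968 0.1394]
0.013160377533828514
```

servo_tool(rows=[[1,0,0.0015,0.04,0],[1,0,0.0015,0.065,0],[1,0,0.0015,0.08,0],[1,0,0.0015,0.087,0],[1,0,0.0015,0.089,0],[1,0,0.0015,0.089,0],[1,0,0.0015,0.089,0],[0.4,0,0.0015,0.089,0],[0.4,0,0.0015,0.089,0],[0.4,0,0.0015,0.089,0],[0.4,0,0.0015,0.04,0],[0.4,0,0.0015,-0.02,0]])

```text
clock: 18.75
tcp_pos: [0.631, 0.1993, 0.1597]
orientation: [0.067, -3.139, 0.001]
ft_force: [0.6, 0.1, 0.6]
opening: 0.0511
```

```bash
python3 - <<'E'
from h import *
snap("wrist","w8")
go(.4241,.2629,.12,0)
E
```

```text
shift [0.2072 0.0714 0.0477] twist 2.4 | yaw -177.6 q6 0.264 tcp [0.6338 0.2002 0.1693]
```

View pics/w8.png

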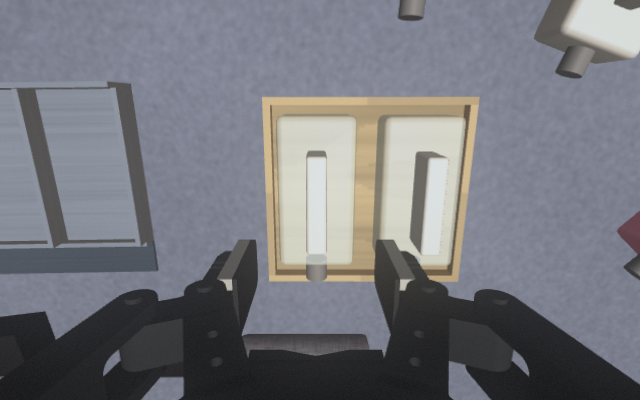

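servo_tool(rows=[[0.4,0.205,0.073,0,2],[0.4,0.205,0.073,0,2],[0.4,0.205,0.073,0,2],[0.4,0.205,0.073,0.02,2],[0.4,0.205,0.073,0.04,2],[0.4,0.205,0.073,0.04,2],[0.4,0.205,0.073,0.04,2]])

```text
clock: 19.68
tcp_pos: [0.4246, 0.2639, 0.1201]
orientation: [-0.011, 3.141, 0.001]
ft_force: [-0.1, 0.8, -0.8]
opening: 0.0515
```

```bash
python3 - <<'E'
from h import *
go(.4241,.2629,.044,-0.5)
snap("wrist","w9")
E
```

```text
shift [ 0.0005 -0.0011  0.0761] twist 0.9 | yaw -179.6 q6 0.549 tcp [0.4246 0.2639 0.1201]
```

View pics/w9.png

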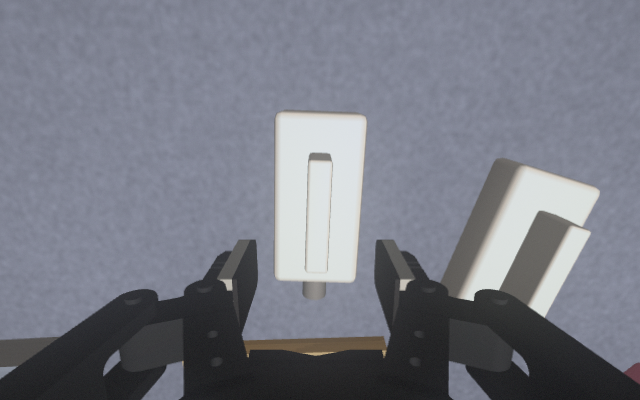

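servo_tool(rows=[[0.4,0.0,-0.001,0.04,1],[0.4,0.0,-0.001,0.07,1],[0.4,0.0,-0.001,0.076,1],[0.4,0.0,-0.001,0.076,1],[0.4,0.0,-0.001,0.076,1],[1,0.0,-0.001,0.076,1],[1,0.0,-0.001,0.076,1],[1,0.0,-0.001,0.076,1],[1,0.0,-0.001,0.076,1],[1,0.0,-0.001,0.076,1],[1,0.0,-0.001,0.05,1],[1,0.0,-0.001,0.02,1]], grip_force=80)

```text
clock: 21.22
tcp_pos: [0.4234, 0.2624, 0.0995]
orientation: [-0.016, -3.14, 0.002]
ft_force: [0.1, 0.4, -3.0]
opening: 0.0123
```

servo_tool(rows=[[1,0,0,-0.01,0],[1,0,0,-0.01,0]])

```text
clock: 21.48
tcp_pos: [0.4241, 0.2629, 0.1092]
orientation: [0.016, 3.141, 0.0]
ft_force: [-0.5, 0.1, -3.7]
opening: 0.0128
```

```bash
python3 - <<'E'
from h import *
print(status.get_obs()["opening"])
go(.6294,.0074,.110,2.9)
snap("wrist","w10")
s=snap("side"); cv2.imwrite("pics/s10.png",s["pixels"][:,:,::-1])
E
```

```text
0.012796789458233093
shift [-0.2078 -0.2535 -0.0008] twist -3.5 | yaw 179.4 q6 0.565 tcp [0.4241 0.2629 0.1092]
```

View pics/w10.png

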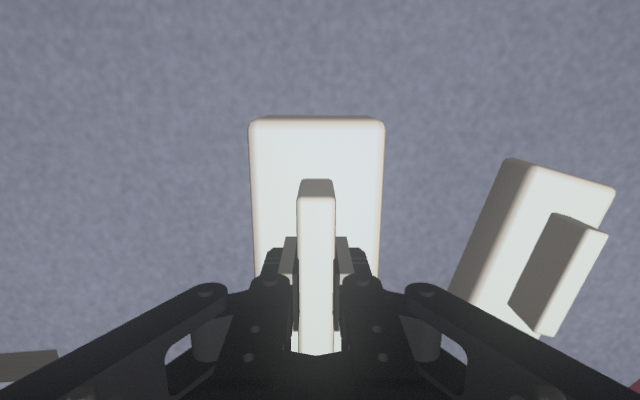

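View pics/s10.png

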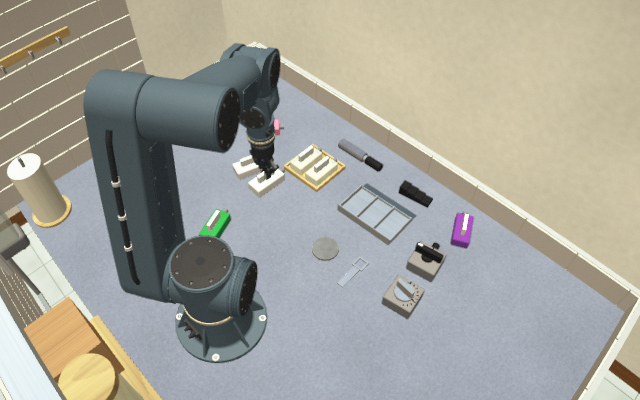

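servo_tool(rows=[[1,0,-0.03,-0.008,0],[1,-0.01,-0.075,-0.015,0],[1,-0.03,-0.12,-0.015,-1],[1,-0.06,-0.165,-0.015,-2],[1,-0.095,-0.205,-0.015,-3],[1,-0.13,-0.24,-0.015,-3.5],[1,-0.165,-0.275,-0.015,-3.5],[1,-0.195,-0.31,-0.015,-3.5],[1,-0.21,-0.326,-0.015,-3.5],[1,-0.2126,-0.327,-0.015,-3.5],[1,-0.2126,-0.327,-0.015,-3.5],[1,-0.2126,-0.327,-0.015,-3.5]])

```text
clock: 23.08
tcp_pos: [0.6328, -0.0654, 0.1242]
orientation: [0.082, -3.14, -0.0]
ft_force: [-0.8, 0.2, -2.9]
opening: 0.0128
```

```bash
python3 - <<'E'
from h import *
print(status.get_obs()["opening"],status.get_obs()["ft_force"])
go(.6332,-.0665,.05,2.9)
snap("wrist","w11")
s=snap("side"); cv2.imwrite("pics/s11.png",cv2.resize(s["pixels"][130:310,240:480,::-1],None,fx=3,fy=3))
E
```

```text
0.012838233653053324 [-0.8051061   0.24139733 -2.86204289]
shift [-0.0004 -0.0011  0.0742] twist 0.1 | yaw -177.0 q6 -0.155 tcp [ 0.6328 -0.0654  0.1242]
```

View pics/w11.png

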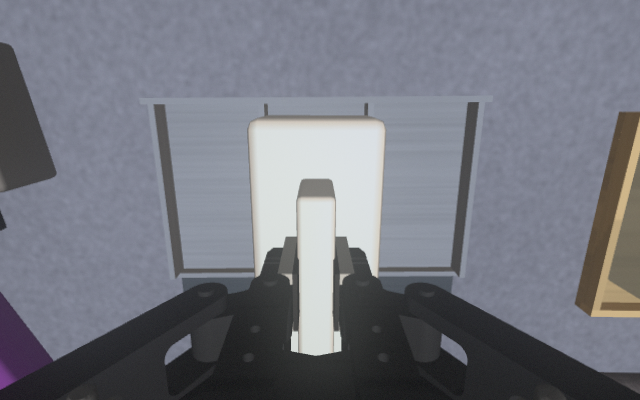

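View pics/s11.png

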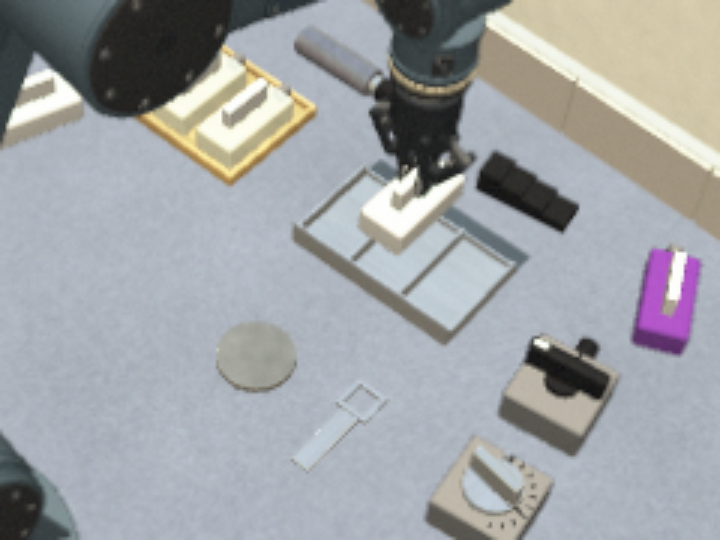

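servo_tool(rows=[[1,0.0005,-0.001,0.03,0],[1,0.0005,-0.001,0.05,0],[1,0.0005,-0.001,0.062,0],[1,0.0005,-0.001,0.07,0],[1,0.0005,-0.001,0.074,0],[1,0.0005,-0.001,0.074,0],[1,0.0005,-0.001,0.074,0]])

```text
clock: 24.05
tcp_pos: [0.6332, -0.0673, 0.0509]
orientation: [-0.08, 3.14, -0.0]
ft_force: [0.3, -0.0, -1.9]
opening: 0.0123
```

servo_tool(rows=[[0.4,0,0,0,0],[0.4,0,0,0,0],[0.4,0,0,0,0],[0.4,0,0,-0.05,0],[0.4,0,0,-0.11,0],[0.4,0,0,-0.11,0]])

```text
clock: 24.8
tcp_pos: [0.6353, -0.0675, 0.1655]
orientation: [-0.08, 3.133, -0.002]
ft_force: [0.1, 0.6, 0.0]
opening: 0.0512
```

```bash
python3 - <<'E'
from h import *
snap("wrist","w12")
s=snap("side"); cv2.imwrite("pics/s12.png",cv2.resize(s["pixels"][130:310,240:480,::-1],None,fx=3,fy=3))
s=snap("top");C=cloud(s)
P=top_slice(C,s,(210,216),32,.064,.08); print(rect(P),P.mean(0))
go(.4622,.406,.12,-17.5)
E
```

```text
(array([462.2, 405.9]), 67.0, 17.2, -19.6) [0.46173483 0.40622552 0.06991882]
shift [0.1459 0.4813 0.0399] twist 20.4 | yaw -177.1 q6 -0.157 tcp [ 0.6326 -0.0673  0.1597]
```

View pics/w12.png

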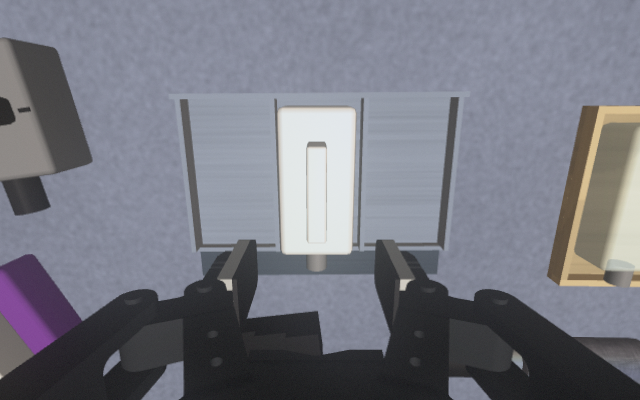

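View pics/s12.png

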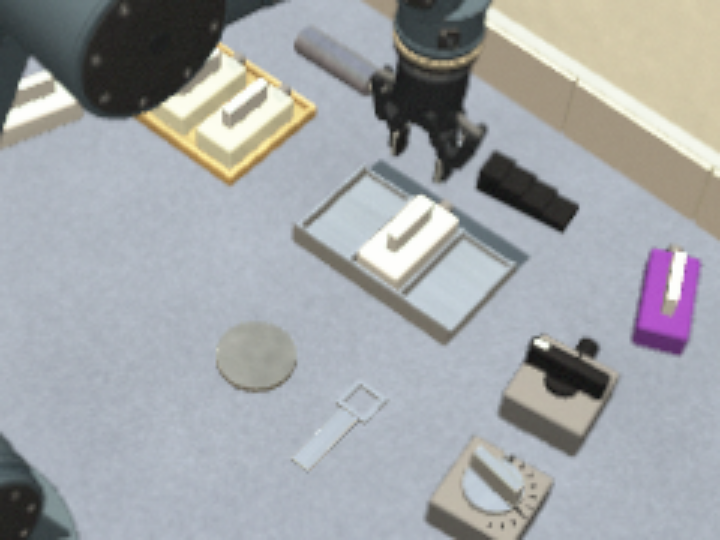

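servo_tool(rows=[[0.4,0.146,0.481,0,20],[0.4,0.146,0.481,0,20],[0.4,0.146,0.481,0,20],[0.4,0.146,0.481,0,20],[0.4,0.146,0.481,0,20],[0.4,0.146,0.481,0,20],[0.4,0.146,0.481,0,20],[0.4,0.146,0.481,0,20],[0.4,0.146,0.481,0.04,20],[0.4,0.146,0.481,0.04,20],[0.4,0.146,0.481,0.04,20]])

```text
clock: 26.32
tcp_pos: [0.4627, 0.4049, 0.1208]
orientation: [-0.468, -3.106, 0.001]
ft_force: [-0.7, 1.0, 0.1]
opening: 0.0514
```

```bash
python3 - <<'E'
from h import *
go(.4620,.406,.044,-18.2)
snap("wrist","w13")
s=snap("top","t13");C=cloud(s)
def f(n,uv,rad,z0,z1):
    P=top_slice(C,s,uv,rad,z0,z1); print(n,len(P),rect(P),np.round(P.mean(0),4))
f("full rib",(376,158),20,.068,.09)
f("full body",(376,158),20,.036,.05)
f("E",(260,158),20,.068,.09)
E
```

```text
shift [0.001  0.0009 0.0768] twist 1.1 | yaw 162.9 q6 1.018 tcp [0.4627 0.4049 0.1208]
full rib 140 (array([632.9, -68.7]), 71.4, 14.4, 2.9) [ 0.632  -0.0683  0.0762]
full body 636 (array([633. , -68.6]), 111.1, 60.4, 2.6) [ 0.6315 -0.0666  0.0449]
E 146 (array([630.3, 244. ]), 77.8, 67.0, -88.7) [0.6307 0.2721 0.0754]
```

View pics/w13.png

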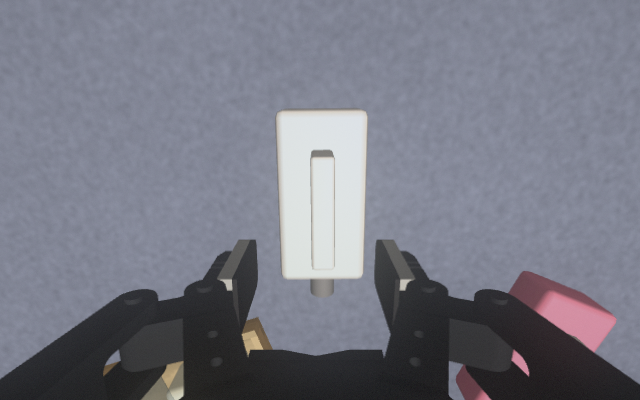

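View pics/t13.png

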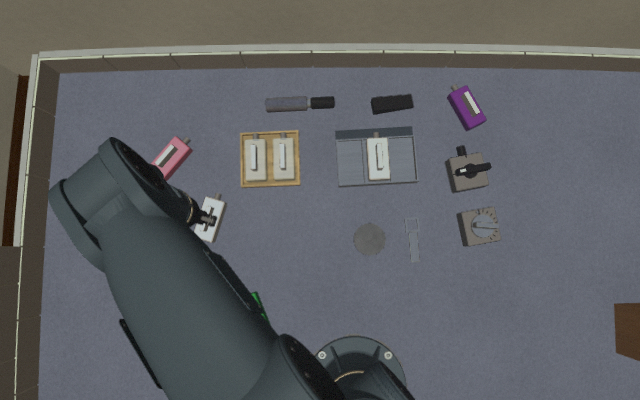

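servo_tool(rows=[[0.4,0.001,0.0015,0.04,0.5],[0.4,0.001,0.0015,0.07,0.5],[0.4,0.001,0.0015,0.076,0.5],[0.4,0.001,0.0015,0.076,0.5],[0.4,0.001,0.0015,0.076,0.5],[1,0.001,0.0015,0.076,0.5],[1,0.001,0.0015,0.076,0.5],[1,0.001,0.0015,0.076,0.5],[1,0.001,0.0015,0.076,0.5],[1,0.001,0.0015,0.076,0.5],[1,0.001,0.0015,0.05,0.5],[1,0.001,0.0015,0.02,0.5]])

```text
clock: 27.92
tcp_pos: [0.4612, 0.4066, 0.1]
orientation: [-0.48, -3.103, 0.003]
ft_force: [0.2, 1.2, -1.8]
opening: 0.013
```

servo_tool(rows=[[1,0,0,-0.03,0],[1,0,0,-0.03,0],[1,0,0,-0.03,0]])

```text
clock: 28.3
tcp_pos: [0.4615, 0.4069, 0.1289]
orientation: [-0.48, -3.104, 0.002]
ft_force: [-0.6, 0.5, -3.8]
opening: 0.0128
```

```bash
python3 - <<'E'
from h import *
print(status.get_obs()["opening"],status.get_obs()["ft_force"])
go(.6292,.0065,.130,2.9)
go(.48,.09,.130,2.9)
snap("wrist","w14")
E
```

```text
0.012801193067492615 [-0.58626251  0.47627812 -3.75398549]
shift [-0.2808 -0.3311 -0.0008] twist -20.5 | yaw 162.4 q6 1.029 tcp [0.4615 0.4069 0.1289]
shift [-0.1133 -0.2965 -0.0007] twist -20.5 | yaw 162.4 q6 1.029 tcp [0.4615 0.4069 0.1289]
```

View pics/w14.png

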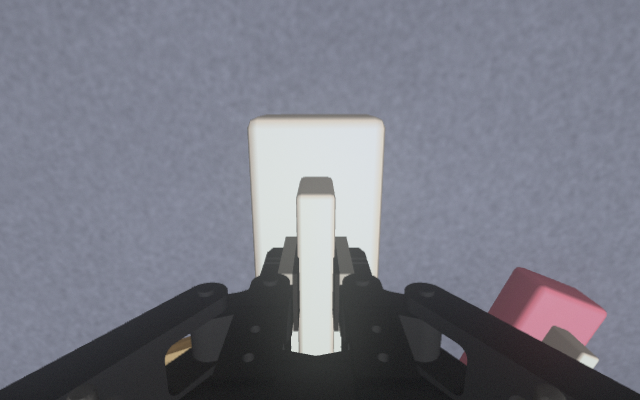

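servo_tool(rows=[[1,-0.014,-0.037,0,-3],[1,-0.032,-0.085,0,-8],[1,-0.05,-0.133,0,-13],[1,-0.069,-0.182,0,-18],[1,-0.088,-0.231,0,-20.5],[1,-0.107,-0.28,0,-20.5],[1,-0.14,-0.303,0,-20.5],[1,-0.19,-0.313,0,-20.5],[1,-0.24,-0.323,0,-20.5],[1,-0.27,-0.329,0,-20.5],[1,-0.28,-0.331,0,-20.5],[1,-0.28,-0.331,0,-20.5]])

```text
clock: 29.85
tcp_pos: [0.6284, 0.0073, 0.1292]
orientation: [0.08, -3.139, -0.0]
ft_force: [-0.7, 0.8, -2.3]
opening: 0.0124
```

servo_tool(rows=[[1,0,0,0,0]])

```text
clock: 29.98
tcp_pos: [0.6281, 0.0079, 0.1301]
orientation: [0.081, -3.14, -0.0]
ft_force: [-0.0, 0.1, -2.7]
opening: 0.0125
```

```bash
python3 - <<'E'
from h import *
print(status.get_obs()["opening"],status.get_obs()["ft_force"])
go(.6287,.007,.050,2.9)
snap("wrist","w15")
E
```

```text
0.01246777772047829 [-0.00364118  0.09780116 -2.66645683]
shift [-0.0006 -0.0009  0.0801] twist 0.1 | yaw -177.0 q6 -0.039 tcp [0.6281 0.0079 0.1301]
```

View pics/w15.png

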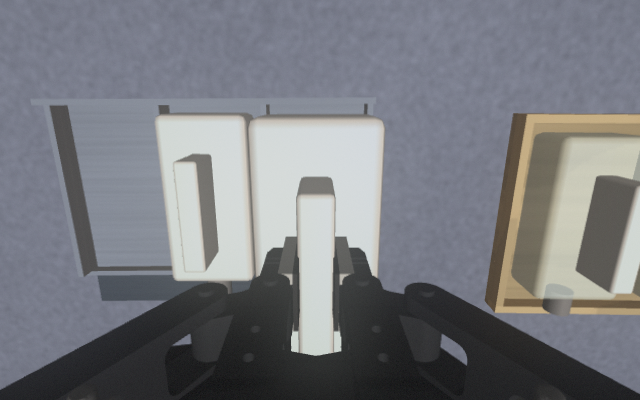

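Held well and aligned; the bay edge is visible around it. Lowering.

servo_tool(rows=[[1,-0.0005,-0.0005,0.035,0],[1,-0.0005,-0.0005,0.055,0],[1,-0.0005,-0.0005,0.068,0],[1,-0.0005,-0.0005,0.076,0],[1,-0.0005,-0.0005,0.08,0],[1,-0.0005,-0.0005,0.08,0],[1,-0.0005,-0.0005,0.08,0]])

```text
clock: 30.9
tcp_pos: [0.6298, 0.0068, 0.0508]
orientation: [-0.08, 3.14, -0.0]
ft_force: [-0.7, -0.2, -3.6]
opening: 0.0127
```

servo_tool(rows=[[0.4,0,0,0,0],[0.4,0,0,0,0],[0.4,0,0,0,0],[0.4,0,0,-0.05,0],[0.4,0,0,-0.11,0],[0.4,0,0,-0.11,0]])

```text
clock: 31.65
tcp_pos: [0.632, 0.0068, 0.1654]
orientation: [-0.08, 3.133, -0.0]
ft_force: [-0.3, -0.7, -0.5]
opening: 0.0513
```

```bash
python3 - <<'E'
from h import *
snap("wrist","w16")
go(.442,-.348,.16,85)
E
```

```text
shift [ 0.2068 -0.3447  0.0018] twist -82.1 | yaw -177.1 q6 -0.04 tcp [0.6308 0.0068 0.1627]
```

View pics/w16.png

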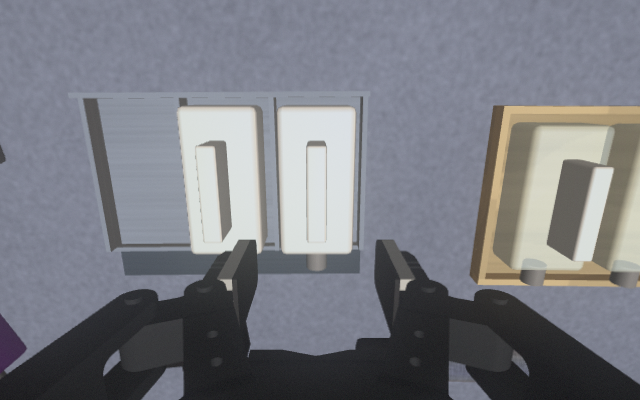

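servo_tool(rows=[[0.4,0.206,-0.345,0,98],[0.4,0.206,-0.345,0,98],[0.4,0.206,-0.345,0,98],[0.4,0.206,-0.345,0,98],[0.4,0.206,-0.345,0,98],[0.4,0.206,-0.345,0,98],[0.4,0.206,-0.345,0,98],[0.4,0.206,-0.345,0,98],[0.4,0.206,-0.345,0,98],[0.4,0.206,-0.345,0,98],[0.4,0.206,-0.345,0,98],[0.4,0.206,-0.345,0,98]])

```text
clock: 33.2
tcp_pos: [0.4414, -0.3481, 0.1601]
orientation: [-2.314, -2.124, 0.0]
ft_force: [-0.3, 0.6, 0.3]
opening: 0.0512
```

```bash
python3 - <<'E'
from h import *
go(.4420,-.348,.068,85)
snap("wrist","w17")
s=snap("top","t17");C=cloud(s)
def f(n,uv,rad,z0,z1):
    P=top_slice(C,s,uv,rad,z0,z1); print(n,len(P),rect(P),np.round(P.mean(0),4))
f("full rib",(376,158),17,.068,.09)
f("full2 rib",(351,158),17,.068,.09)
f("full2 body",(351,158),17,.036,.05)
E
```

```text
shift [0.0001 0.0006 0.0921] twist 0.1 | yaw 85.1 q6 0.989 tcp [ 0.4414 -0.3481  0.1601]
full rib 139 (array([632.5, -68.5]), 69.7, 14.3, 2.5) [ 0.6318 -0.0683  0.0766]
full2 rib 138 (array([627.9,   5.8]), 68.9, 14.2, 2.8) [0.6276 0.006  0.0762]
full2 body 515 (array([633.1,  -1.5]), 92.8, 75.5, 2.6) [0.6326 0.0064 0.0446]
```

View pics/w17.png

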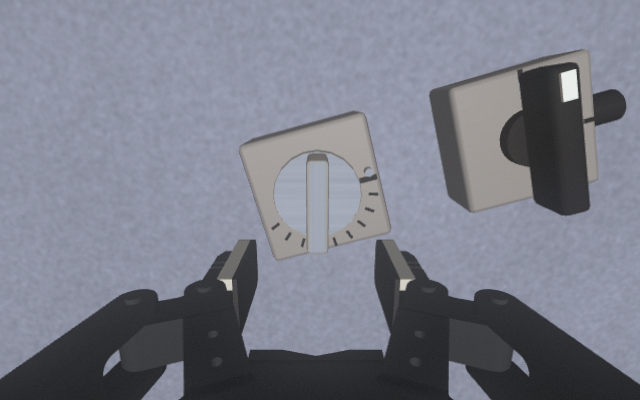

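View pics/t17.png

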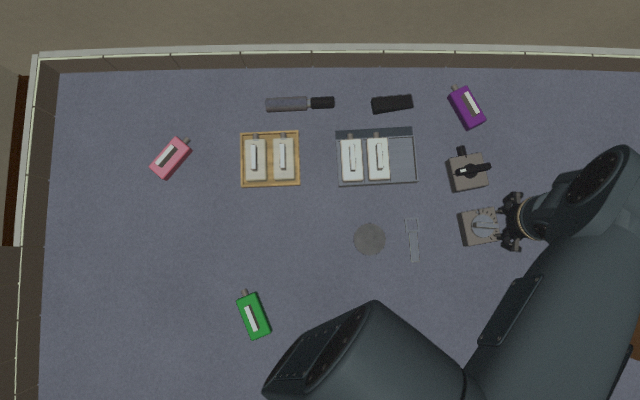

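servo_tool(rows=[[0.4,0,0,0.05,0],[0.4,0,0,0.085,0],[0.4,0,0,0.092,0],[0.4,0,0,0.092,0],[0.4,0,0,0.092,0],[1,0,0,0.092,0],[1,0,0,0.092,0],[1,0,0,0.092,0],[1,0,0,0.092,0],[1,0,0,0.092,0]], grip_force=50)

```text
clock: 34.55
tcp_pos: [0.4422, -0.3486, 0.0691]
orientation: [2.316, 2.12, 0.001]
ft_force: [3.4, 0.5, 5.8]
opening: 0.0129
```

servo_tool(rows=[[1,0,0,0,-10],[1,0,0,0,-20],[1,0,0,0,-30],[1,0,0,0,-40],[1,0,0,0,-50],[1,0,0,0,-60],[1,0,0,0,-70],[1,0,0,0,-80],[1,0,0,0,-88],[1,0,0,0,-95],[1,0,0,0,-100],[1,0,0,0,-100]])

```text
clock: 36.05
tcp_pos: [0.4437, -0.3472, 0.0691]
orientation: [-0.14, 3.134, 0.003]
ft_force: [14.3, 12.6, 4.7]
opening: 0.0133
```

```bash
python3 - <<'E'
from h import *
go(.4420,-.348,.068,85); o=status.get_obs(); print(o["wrist_torque"],o["ft_force"],o["opening"])
E
```

```text
shift [ 0.0018 -0.0006  0.0011] twist -79.9 | yaw -174.9 q6 -0.755 tcp [ 0.4437 -0.3472  0.0691]
[ 2.21759364 -2.78926997  0.04858991] [14.28835008 12.56779464  4.71008808] 0.013337721227157293
```

servo_tool(rows=[[1,0,0,0,-2],[1,0,0,0,-4],[1,0,0,0,-6],[1,0,0,0,-8],[1,0,0,0,-8]])

```text
clock: 36.67
tcp_pos: [0.4437, -0.3471, 0.0692]
orientation: [-0.355, 3.117, 0.003]
ft_force: [13.6, 13.2, 5.1]
opening: 0.0133
```

```bash
python3 - <<'E'
from h import *
go(.4420,-.348,.068,85); o=status.get_obs(); print(o["wrist_torque"],o["ft_force"],o["opening"])
E
```

```text
shift [ 0.0018 -0.0005  0.0012] twist -72.0 | yaw -167.0 q6 -0.893 tcp [ 0.4437 -0.3471  0.0692]
[ 2.61024467 -2.87949373 -1.41502106] [13.629464   13.18233544  5.12356142] 0.013335141435867937
```

servo_tool(rows=[[0.4,0,0,0,0],[0.4,0,0,0,0],[0.4,0,0,0,0],[0.4,0,0,-0.05,0],[0.4,0,0,-0.11,0],[0.4,0.05,0.05,-0.13,0],[0.4,0.05,0.05,-0.13,0]])

```text
clock: 37.55
tcp_pos: [0.38, -0.31, 0.2]
orientation: [-0.353, 3.121, -0.002]
ft_force: [0.5, -0.9, -0.2]
opening: 0.051
```

```bash
python3 - <<'E'
from h import *
snap("wrist","w18")
s=snap("top","t18");C=cloud(s)
def f(n,uv,rad,z0,z1):
    P=top_slice(C,s,uv,rad,z0,z1); print(n,len(P),rect(P),np.round(P.mean(0),4))
f("counter bar",(484,226),22,.085,.11)
f("counter box",(478,227),32,.045,.055)
cv2.imwrite("pics/t18.png",cv2.resize(s["pixels"][110:270,400:540,::-1],None,fx=4,fy=4))
go(.594,-.320,.16,101.8)
E
```

```text
counter bar 157 (array([ 442.3, -347.7]), 62.9, 15.9, 10.1) [ 0.4419 -0.3465  0.0949]
counter box 686 (array([ 441.1, -349. ]), 98.5, 94.5, -80.0) [ 0.4395 -0.3449  0.0511]
shift [-0.2055 -0.0568  0.0391] twist -88.9 | yaw -167.1 q6 -0.909 tcp [ 0.381  -0.3105  0.1989]
```

View pics/w18.png

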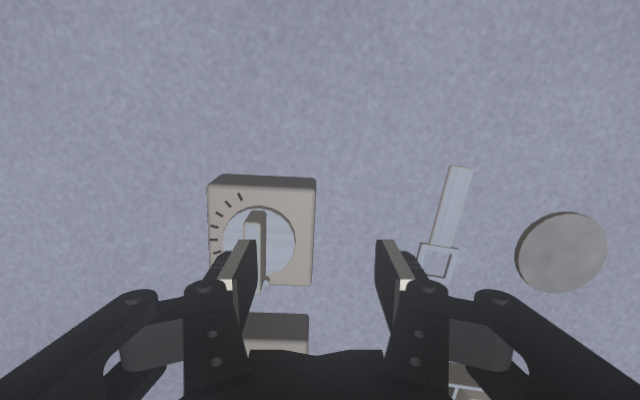

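View pics/t18.png

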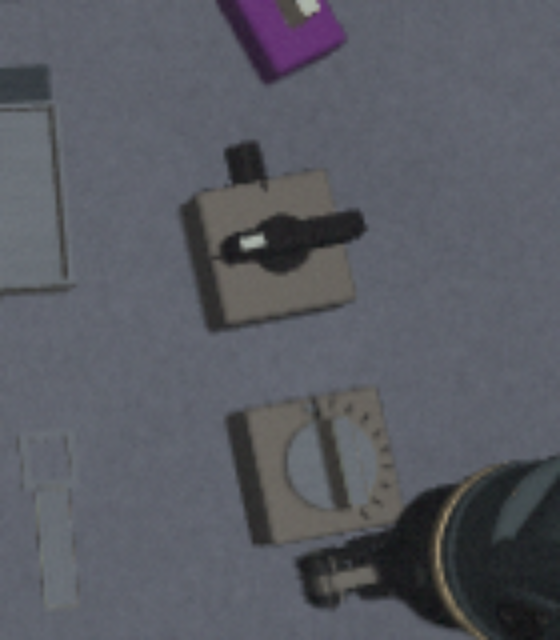

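```bash
python3 - <<'E'
from h import *
s=snap("top","t19");C=cloud(s)
def f(n,uv,rad,z0,z1):
    P=top_slice(C,s,uv,rad,z0,z1); print(n,len(P),rect(P),np.round(P.mean(0),4))
f("mid rib",(376,158),17,.062,.09)
f("left rib",(351,158),17,.062,.09)
f("trayL",(255,158),15,.062,.09)
f("trayR",(283,157),13,.062,.09)
f("trayL b",(255,158),10,.036,.055)
f("trayR b",(283,157),10,.036,.055)
cv2.imwrite("pics/t19.png",cv2.resize(s["pixels"][110:200,230:430,::-1],None,fx=4,fy=4,interpolation=cv2.INTER_CUBIC))
E
```

```text
mid rib 150 (array([632.2, -68.7]), 70.7, 14.3, 3.0) [ 0.6309 -0.0681  0.0758]
left rib 144 (array([628.5,   5.9]), 69.7, 14.4, 2.9) [0.6274 0.0062 0.0757]
trayL 143 (array([629.3, 275.8]), 68.0, 13.9, 0.8) [0.6302 0.2758 0.0754]
trayR 135 (array([631.3, 198.7]), 68.0, 14.7, 2.0) [0.6314 0.198  0.0758]
trayL b 190 (array([633.5, 276.9]), 53.0, 51.7, 1.3) [0.633  0.2741 0.0451]
trayR b 195 (array([635.1, 197.5]), 54.0, 51.3, 1.9) [0.6354 0.1957 0.045 ]
```

View pics/t19.png

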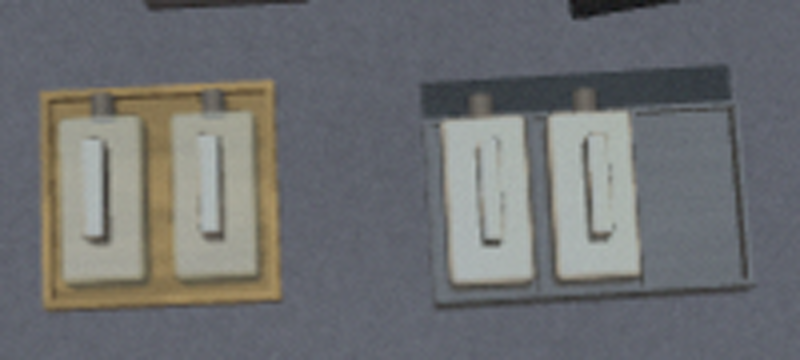

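servo_tool(rows=[[0.3,-0.205,-0.057,0,-89],[0.3,-0.205,-0.057,0,-89],[0.3,-0.205,-0.057,0,-89],[0.3,-0.205,-0.057,0,-89],[0.3,-0.205,-0.057,0,-89],[0.3,-0.205,-0.057,0,-89],[0.3,-0.205,-0.057,0.02,-89],[0.3,-0.205,-0.057,0.04,-89],[0.3,-0.205,-0.057,0.04,-89],[0.3,-0.205,-0.057,0.04,-89],[0.3,-0.205,-0.057,0.04,-89]])

```text
clock: 39.08
tcp_pos: [0.5944, -0.3205, 0.1578]
orientation: [2.439, -1.98, -0.001]
ft_force: [0.6, 1.2, 0.7]
opening: 0.0598
```

```bash
python3 - <<'E'
from h import *
go(.594,-.320,.068,101.8)
E
```

```text
shift [-0.0006  0.0003  0.0898] twist 0.1 | yaw -78.1 q6 -2.272 tcp [ 0.5944 -0.3205  0.1578]
```

servo_tool(rows=[[0.3,0,0,0.05,0],[0.3,0,0,0.085,0],[0.3,0,0,0.09,0],[0.3,0,0,0.09,0],[0.3,0,0,0.09,0],[1,0,0,0.09,0],[1,0,0,0.09,0],[1,0,0,0.09,0],[1,0,0,0.09,0],[1,0,0,0.09,0]])

```text
clock: 40.33
tcp_pos: [0.5952, -0.3204, 0.0692]
orientation: [-2.439, 1.978, -0.003]
ft_force: [6.0, 1.9, 2.4]
opening: 0.0168
```

servo_tool(rows=[[1,0,0,0,10],[1,0,0,0,20],[1,0,0,0,30],[1,0,0,0,40],[1,0,0,0,50],[1,0,0,0,60],[1,0,0,0,70],[1,0,0,0,80],[1,0,0,0,88],[1,0,0,0,92],[1,0,0,0,94],[1,0,0,0,94]])

```text
clock: 41.82
tcp_pos: [0.5946, -0.3197, 0.0692]
orientation: [-0.22, 3.133, 0.001]
ft_force: [-0.6, 5.1, 6.7]
opening: 0.017
```

```bash
python3 - <<'E'
from h import *
go(.594,-.320,.068,11); o=status.get_obs(); print(o["wrist_torque"],o["ft_force"],o["opening"])
E
```

```text
shift [ 0.0006 -0.0002  0.0012] twist -3.0 | yaw -172.0 q6 -0.634 tcp [ 0.5946 -0.3197  0.0692]
[1.13267909 0.11385325 1.89439889] [-0.64778422  5.13844738  6.71033145] 0.016960092912584417
```

At the stop (1.9 N m). Release and retreat.

servo_tool(rows=[[0.3,0,0,0,0],[0.3,0,0,0,0],[0.3,0,0,0,0],[0.3,0,0,-0.05,0],[0.3,0,0,-0.11,0],[0.3,0.12,0.0,-0.18,0],[0.3,0.12,0.0,-0.18,0],[0.3,0.12,0.0,-0.18,0],[0.3,0.12,0.0,-0.18,0]])

```text
clock: 42.95
tcp_pos: [0.4752, -0.3373, 0.2489]
orientation: [-0.216, 3.133, -0.001]
ft_force: [1.2, -0.5, 0.2]
opening: 0.0597
```

```bash
python3 - <<'E'
from h import *
snap("wrist","w20")
s=snap("top","t20");C=cloud(s)
def f(n,uv,rad,z0,z1):
    P=top_slice(C,s,uv,rad,z0,z1); print(n,len(P),rect(P) if len(P)>3 else None)
f("switch bar",(471,168),22,.085,.11)
f("counter bar",(484,226),22,.085,.11)
for n,uv in (("mid",(376,158)),("left",(351,158)),("tL",(255,158)),("tR",(283,157))): f(n,uv,14,.062,.09)
E
```

```text
switch bar 254 (array([ 593.7, -320.9]), 92.6, 18.6, 9.6)
counter bar 159 (array([ 442.3, -347.9]), 63.0, 16.2, 10.5)
mid 142 (array([629.7, -68.9]), 65.5, 14.7, 2.8)
left 144 (array([627.7,   5.8]), 69.3, 14.5, 2.9)
tL 142 (array([629.5, 275.9]), 68.2, 14.1, 1.2)
tR 142 (array([631.5, 198.4]), 67.9, 14.3, 2.7)
```

View pics/w20.png

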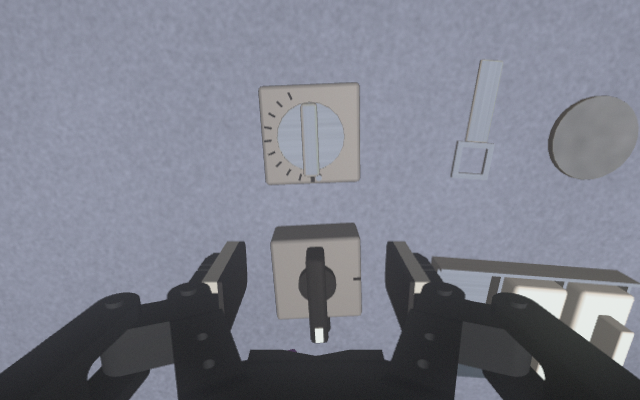

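View pics/t20.png

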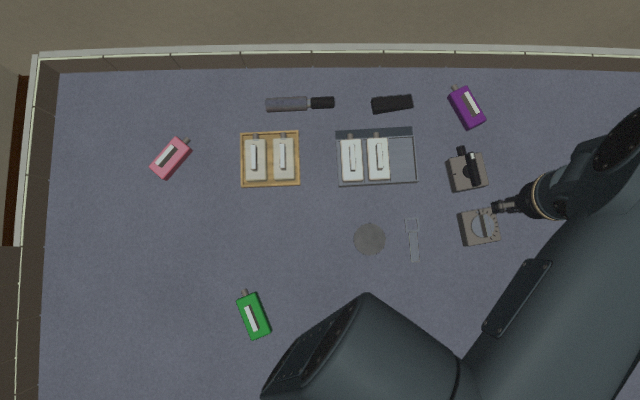

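```bash
python3 -c "
from cell import ctrl
print(ctrl.close_job())"
```

```text
the job is handed in; nothing more can be done
None
```

The job is done and handed in after about 43 s of the 208 s allowed.

- **Switch:** I turned it to the off stop before touching anything else. After everything below was done, I turned it to the on stop. The wrist torque rose at both ends, and the white mark now points to the housing's +x side.
- **Empty cartridges:** both went from the magazine to the bamboo tray and lie flat, rib up.
- **Full cartridges:** only two were in view. Both lie flat in the magazine, in the +y and middle bays, with their nozzles over the low lip. One of them was knocked about 2.5 cm aside during the run while the arm was elsewhere. I measured it again before picking it up.
- **Counter:** the knob is at its zero stop. The torque rose there, and the bar is at 10.1° against the housing's 10.0°.

The last top picture shows all four cartridges where I placed them. In the check just before switching on, all rib tops were at about 76 mm, which is right for lying flat in the tray and magazine. The coaster, opener, wedge, umbrella and coloured look-alikes were left alone.

One small disagreement: the switch bar measured 9.6° at the end, against 11.0° when it was on at the start. That is probably camera noise, since the handle was pressing on its stop.

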